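# Refit the sprung idler in a bench bottle roller

## Task

Refit the bottle roller's loose front idler: put its thick plain pin into the closed end cup on the left cheek, then press the other end down the open-topped guide on the right cheek until the thin spring-loaded pin clicks out into its pocket, and leave it fully home. The guide is clamped somewhere above or below level: feel for the click and do not press on so hard that the guide slips from its height. Leave the small bottles and vials where they stand.

Things in the scene. Friction and masses are not known exactly. Their poses are not given: they have to be found in the camera images.
- bottle_roller: Bench bottle roller, fixed; light grey, 40 mm darker drive box outside its right (-y) cheek. 156 mm deep, 182 wide over the cheeks. Origin: centre of the underside, on the worktop; +x to the rear, +y to its left. Base top 46 mm up; cheek tops 116 mm up, inner faces at y = +-83 mm. Idler's place: axis along y, x = -40 mm, 88 mm up. Black 30 mm drive roller: x = +47 mm, 88 mm up.
- closed_cup (a point): Centre of the mouth of the closed end cup: a white round boss of 27 mm outer diameter that stands inwards from the left (+y) cheek. Mouth faces -y of the bottle roller; bore 17 mm, 10 mm deep, flat floor. Axes as the bottle roller's.
- cup_floor (a point): Centre of the floor of the closed cup's bore, 10 mm behind its mouth (towards +y). Axes as the bottle roller's.
- guide_line (a point): Point at the right (-y) cheek, level with the closed cup and 147.5 mm from its floor: the floor of the guide's pocket, were its block clamped level. The white guide block (34 mm wide, 17 thick, 58 high) is clamped on upright rails anywhere from 12 mm below to 12 above that, as the tilt setting; its height is not reported. The clamp slips at about 25 N. Axes as the bottle roller's.
- plunger (a joint): How far the sprung pin is pushed into the tube, m: 0 free, 0.0145 at most; 5 N starts it, 11 N pushes it fully in. It must go in about 13 mm to pass the land in the guide and stays in 3 to 4.5 mm when home in the pocket. Pressing the tube's right end down takes 5 to 16 N, which falls off as the pin clicks; then the tube drops some mm on to the ledge and stops hard.
- idler: The loose idler roller: aluminium tube with black ends, 30 mm diameter, 120 mm long, about 0.3 kg, lying on the worktop in front of the machine, free to roll. Its long axis is its own x axis; thick plain pin at +x, thin sprung pin at -x. Origin on the tube's skin, halfway along. Best gripped across the middle.
- idler_mid (a point): Middle of the idler, on its axis, 15 mm inside the skin. Axes as the idler's: x along the roller, towards the plain pin.
- plain_tip (a point): End of the idler's thick plain pin: 12 mm diameter, round-ended, stands 15 mm out of the tube; on the tube's axis, 75 mm from its middle.
- sprung_tip (a point): End of the idler's thin sprung pin: 8 mm diameter, round-ended, 17 mm out of the tube when free, 77 mm from its middle; moves with the pin. The guide's groove is 12 mm wide, flared to 23 mm at its top 38 mm above the pocket; from 29 to 9 mm above the pocket's axis a ramp comes 14 mm nearer, then a 3 mm land; pocket 12 mm high, 9 deep; a ledge stops the tube there.
- vial_a: Capped vial, 20 mm diameter, 55 mm tall, standing bystander; origin at the centre of its underside, z up.
- vial_b: Capped vial, 18 mm diameter, 58 mm tall, standing bystander; origin at the centre of its underside, z up.
- dropper_a: Dropper bottle, 31 mm diameter, 72 mm tall, standing bystander; origin at the centre of its underside, z up.
- dropper_b: Dropper bottle, 31 mm diameter, 70 mm tall, standing bystander; origin at the centre of its underside, z up.
Not all that is in view belongs to the job. Of the things that look like the idler, take the one that is farthest to the robot's left at the start.

How it is judged:
At the end, for the whole second after the job is handed in: Plain pin's end within 5 mm of the cup floor's centre; sprung pin's end within 17 mm of guide_line (the guide's whole range of heights) and held in by 2 to 6.5 mm, as in its pocket (free, or resting on the ramp: 0); idler in line with the machine's y axis to 0.12 rad, at rest (distance between plain_tip and cup_floor below 0.005 m and distance between sprung_tip and guide_line below 0.017 m and value of joint plunger between 0.002 and 0.0065 m and angle between the x axis of idler and the y axis of bottle_roller, either way round below 0.12 rad and linear speed of idler below 0.02 m/s); the robot touches nothing.
It fails at once if a dropper bottle or a vial is pushed more than 25 mm from its place or knocked over (distance of any of vial_a, vial_b, dropper_a, dropper_b from where it was at the start of the episode above 0.025 m or angle between any of vial_a, vial_b, dropper_a, dropper_b's own z axis and vertical above 0.6 rad).
It fails at once if the guide is pushed more than 2 mm from the height at which it was clamped (distance of guide_block_c0 from where it was at the start of the episode above 0.002 m).
It also fails if it takes over 54 s, if anything falls off the work surface, if the arm or the gripper's body presses on something with over 40 N, if the wrist force passes 120 N, or if a joint passes its speed limit or range.

## Robot

A 6-joint arm with a two-finger parallel gripper is mounted at the origin on a cart in front of the work surface, level with it; the furniture and walls round the work are solid. World frame = base frame: x ahead of the robot, y to its left, z up, the work surface at z = 0. Lengths are in m, angles in rad, forces in N, time in s.
With the tool pointing down it reaches from about 0.35 to 1 m from the base axis. Payload 7.1 kg.
Tool frame: the origin (TCP) lies between the finger pads; the fingertips stand 22 mm ahead of it and the grasp point (between the pads) lies 3 mm ahead of it; z points along the fingers, y is the line along which they close (so a half turn about z gives the same grasp; the last joint's range is limited). The gripper opens to 85 mm and grips with 20 to 120 N. Pads are 22 mm wide; open, the fingers measure 114 mm over their backs; the gripper's body (76 mm by 85 mm) begins 54 mm behind the grasp point. The pads swing forward as they close: fully open they stand 13 mm farther back than shut.
Start: joints at [-1.35, 0.423, 1.63, -0, 1.089, -0.019], TCP at [0.148, -0.607, 0.253] pointing down, gripper open.
Joint ranges: [-3, 3], [-0.9, 2.11], [0.09, 2.58], [-1.31, 4.45], [0.11, 2.69], [-2.54, 2.54]. Speed limits (rad/s): [2.39, 2.39, 3.01, 3.14, 3.14, 3.14].

## Interface

Orientations are given as a rotation vector (axis times angle).
In Python, from rig import manip gives the robot as it stands. The module is installed in compiled form; this text tells all that it offers. Calls block until the motion is done:
- manip.move_to(position, orientation): joint-space move of the TCP to a pose.
- manip.servo_line(position, orientation=None, rate=0.15): straight line of the TCP; orientation=None keeps the orientation; rate is the mean speed in m/s.
- manip.set_joints(angles): joint-space move.
- manip.command_gripper(opening, f_grip=None): finger opening in m; f_grip is the grip in N (None keeps the last); returns when the fingers have stopped.
- manip.hold(seconds).
- manip.solve_ik(position, orientation): joint angles nearest the present ones, or None.
- manip.camera(name): name is "scene" or "top" or "wrist"; returns a dict with "image" (400x640x3 uint8, red, green, blue), "fx", "fy", "cx", "cy" (pixels), "cam_to_world" (4x4, takes a point from camera to world coordinates); the wrist camera has in their place "mount" (4x4, takes a point from camera to tool coordinates, whose origin is the TCP and whose axes are the flange's). Camera axes: x right, y down, z forward; pixel columns grow to the right and rows downward; lengths in m; the calibration is good to about 2 mm. A picture is of the moment at which its call begins: read the wrist's pose just before it. There is no depth.
A pose or a line that the arm cannot do raises manip.IKError and nothing moves.
- manip.sign_off(): hands the job in; it is judged then, once.
Readings, each from a call of its own:
- manip.get_time(): time.
- manip.get_joint_positions(): joint angles.
- manip.get_joint_vel(): joint speeds.
- manip.get_tau(): joint torques, N m.
- manip.get_position(): TCP position.
- manip.get_ee_rot(): TCP orientation.
- manip.get_contact_force(): force on the tool from outside, world axes, zero at the start.
- manip.get_torque(): the same for the moment, N m.
- manip.get_width(): finger opening in m.
- manip.get_grip_force(): force on a finger pad.
Only numpy, scipy, OpenCV 4.12 (cv2) and the standard library are available. Lean on these libraries where they do the work, as an engineer would, in place of code of your own. Each camera call takes 0.05 s, during which the arm holds its last target. There are 200 camera calls.

## Working session

There is one attempt and no reset: what is moved stays moved. The work goes in short steps, each a Python script; the robot and the scene stay as the last script left them, time stands still between calls to the robot, and variables do not carry over. Pictures are saved under pics/ and viewed, at most 10 in all, crops included, and the job is handed in when it is done.

```bash
mkdir -p pics
cat > h.py <<'E'
from rig import manip as m
import numpy as np, cv2
from scipy.spatial.transform import Rotation as R
def ray(c,u,v):
    T=np.array(c["cam_to_world"]); d=T[:3,:3]@np.array([(u-c["cx"])/c["fx"],(v-c["cy"])/c["fy"],1.]); return T[:3,3],d
def onz(c,u,v,z):
    o,d=ray(c,u,v); return o+d*(z-o[2])/d[2]
def proj(c,p):
    T=np.linalg.inv(np.array(c["cam_to_world"])); q=T[:3,:3]@np.array(p)+T[:3,3]; return np.array([c["fx"]*q[0]/q[2]+c["cx"],c["fy"]*q[1]/q[2]+c["cy"]])
E
python3 - <<'E'
from h import *
import pickle
for n in("scene","top"):
    c=m.camera(n); cv2.imwrite(f"pics/{n}0.png",c["image"][:,:,::-1]); pickle.dump(c,open(n+"0.pkl","wb")); print(n,c["fx"],np.round(c["cam_to_world"],3).tolist())
print(m.get_time(),m.get_ee_rot())
E
```

```text
scene 423.52928270756746 [[0.562, -0.625, 0.541, 0.044], [-0.827, -0.437, 0.354, -0.385], [0.015, -0.647, -0.763, 0.708], [0.0, 0.0, 0.0, 1.0]]
top 441.81299301699084 [[-0.03, -0.987, 0.156, 0.357], [-0.999, 0.036, 0.036, -0.102], [-0.041, -0.155, -0.987, 1.011], [0.0, 0.0, 0.0, 1.0]]
0.1 [-3.11769771e+00 -3.75623298e-01  1.71849779e-04]
```

View pics/scene0.png

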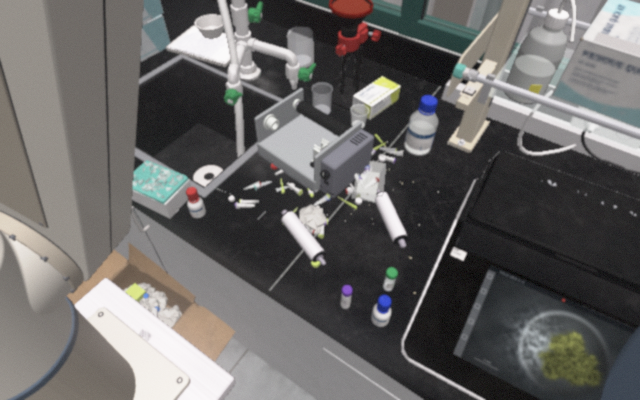

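View pics/top0.png

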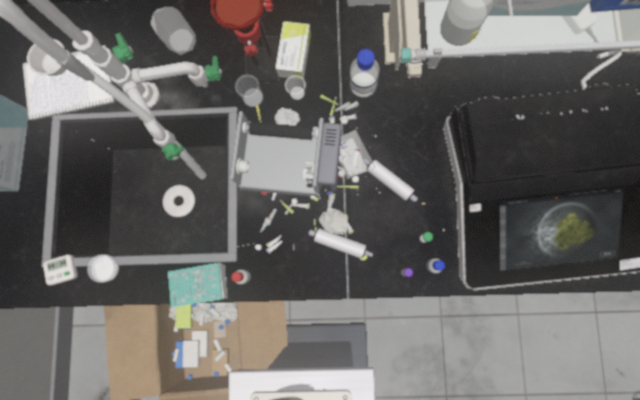

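The scene image shows the roller at about (315,150). The tube candidates are A, scene (303,237) / top (340,243), and B, scene (392,220) / top (391,181). The black drive roller is not a candidate. The robot's left (+y) is image-left in the top view, so I choose A. Next I check it in one close crop.

Run:
```python
from h import *
import pickle
s=pickle.load(open("scene0.pkl","rb"));t=pickle.load(open("top0.pkl","rb"))
a=cv2.resize(s["image"][80:280,240:420],None,fx=2.2,fy=2.2,interpolation=cv2.INTER_CUBIC)
b=cv2.resize(t["image"][100:270,225:425],None,fx=2.2*200/170*180/200*.85,fy=2.2*200/170,interpolation=cv2.INTER_CUBIC)
b=cv2.resize(t["image"][100:270,225:385],None,fx=2.4,fy=2.4,interpolation=cv2.INTER_CUBIC)
b=cv2.copyMakeBorder(b,0,440-b.shape[0],0,0,cv2.BORDER_CONSTANT)
cv2.imwrite("pics/crop1.png",np.hstack([a,b])[:,:,::-1]); print(a.shape,b.shape)
for n,p in dict(A1=(313,234),A2=(368,256),B1=(371,165),B2=(414,198)).items(): print(n,onz(t,*p,.015))
for n,p in dict(A1=(285,213),A2=(323,260)).items(): print(n,onz(s,*p,.015))
for n,p in dict(va=(427,237,.055),vb=(407,272,.058),da=(436,266,.07),db=(240,277,.07)).items(): print(n,onz(t,*p))
```

```text
(440, 396, 3) (440, 384, 3)
A1 [ 0.44601017 -0.03560987  0.015     ]
A2 [ 0.39269792 -0.15738773  0.015     ]
B1 [ 0.60082957 -0.17359908  0.015     ]
B2 [ 0.52014184 -0.26728196  0.015     ]
A1 [ 0.45167118 -0.03246031  0.015     ]
A2 [ 0.40318839 -0.15971705  0.015     ]
va [ 0.42777563 -0.28318949  0.055     ]
vb [ 0.35490944 -0.23581278  0.058     ]
da [ 0.36550292 -0.29504318  0.07      ]
db [0.35501174 0.11797398 0.07      ]
```

View pics/crop1.png

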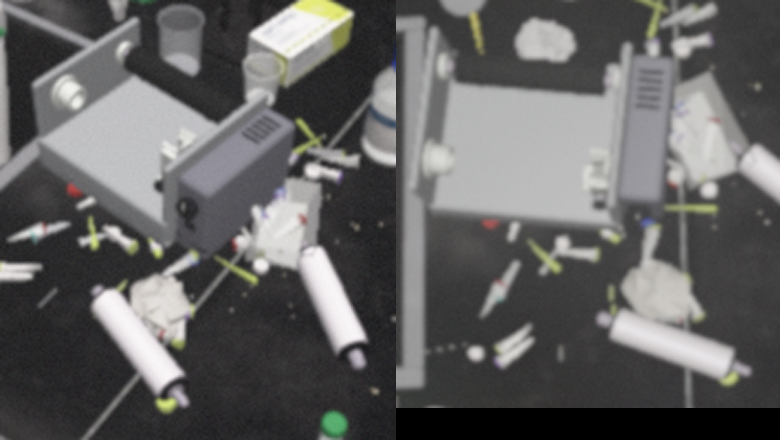

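Crop: tube A lies with pins at about (604,319) and (742,371) in the right panel. The white boss is at (438,158) and the white guide at (597,180). I'll take close wrist views of the idler, to tell its pins apart, and of the machine.

```bash
cat >> h.py <<'E'
def down(yaw,pitch=0):
    """tool z down, tool y at angle yaw (world), then pitch about tool y (+ tips tool z)"""
    y=np.array([np.cos(yaw),np.sin(yaw),0]); z=np.array([0,0,-1.]); x=np.cross(y,z)
    return (R.from_rotvec(y*pitch)*R.from_matrix(np.c_[x,y,z])).as_rotvec()
def wrist():
    p=np.array(m.get_position()); r=R.from_rotvec(m.get_ee_rot()).as_matrix(); c=m.camera("wrist")
    T=np.eye(4); T[:3,:3]=r; T[:3,3]=p; c["cam_to_world"]=T@np.array(c["mount"]); return c
E
python3 - <<'E'
from h import *
import pickle
print(R.from_rotvec(m.get_ee_rot()).as_matrix().round(2).tolist())
d=np.array([.053,.122]);yaw=np.arctan2(d[1],d[0])-np.pi/2
for dy in(0,np.pi): print(m.solve_ik([.425,-.097,.24],down(yaw+dy)))
q=[m.solve_ik([.425,-.097,.24],down(yaw+dy)) for dy in(0,np.pi)]
i=0 if q[1] is None or (q[0] is not None and abs(q[0][5])<abs(q[1][5])) else 1
m.move_to([.425,-.097,.24],down(yaw+i*np.pi))
w=wrist();cv2.imwrite("pics/w1.png",w["image"][:,:,::-1]);pickle.dump(w,open("w1.pkl","wb"))
print(i,w["fx"],w["cx"],w["cy"],np.round(w["mount"],3).tolist(),np.round(w["cam_to_world"],3).tolist())
q2=[.52,-.06,.34]
m.move_to(q2,down(i*np.pi))
w=wrist();cv2.imwrite("pics/w2.png",w["image"][:,:,::-1]);pickle.dump(w,open("w2.pkl","wb"))
print(m.get_time(),np.round(w["cam_to_world"],3).tolist(),m.get_contact_force())
E
```

```text
[[0.97, 0.24, -0.0], [0.24, -0.97, 0.0], [0.0, -0.0, -1.0]]
[-2.51693121e-01  1.61420417e-01  2.04192507e+00 -4.44089210e-16
  9.38247167e-01  1.58134459e-01]
None
0 345.7528738071464 322.482417879221 201.35411672268603 [[-0.0, -0.947, -0.321, 0.084], [1.0, -0.0, -0.001, -0.0], [0.001, -0.321, 0.947, -0.121], [0.0, 0.0, 0.0, 1.0]] [[0.917, -0.378, -0.129, 0.459], [-0.4, -0.868, -0.294, -0.021], [-0.001, 0.321, -0.947, 0.361], [0.0, 0.0, 0.0, 1.0]]
2.9083 [[1.0, -0.001, -0.003, 0.52], [-0.002, -0.947, -0.32, 0.023], [-0.003, 0.32, -0.947, 0.46], [0.0, 0.0, 0.0, 1.0]] [-0.41242366  0.39690515 -0.6838696 ]
```

View pics/w1.png

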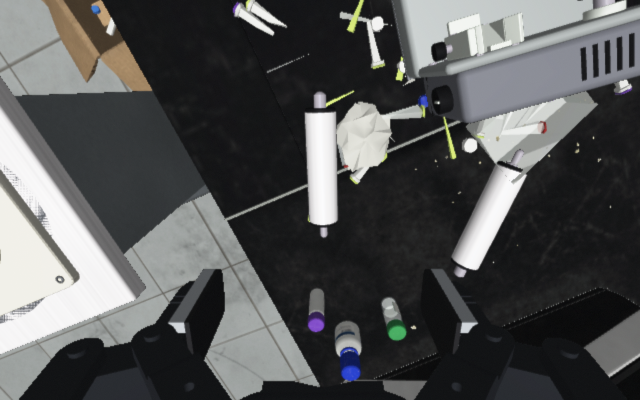

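View pics/w2.png

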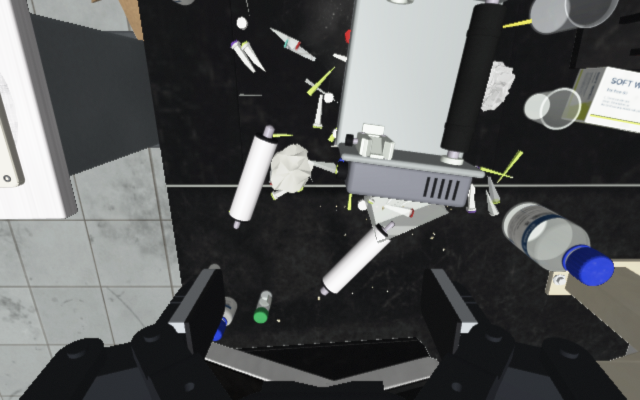

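w1: idler A's thick plain pin is at the top, tip about (320,94), which is +y. The thin sprung pin is at the bottom, tip about (324,237), so it needs no half turn. w2 shows the machine's guide at (377,143), with the cup just off the top edge. I'll take a straight-down close view of the machine.

Run:
```python
from h import *
import pickle
t=pickle.load(open("top0.pkl","rb"));w1=pickle.load(open("w1.pkl","rb"));w2=pickle.load(open("w2.pkl","rb"))
for p in((320,94),(324,237)): print("idler w1",onz(w1,*p,.015))
for p in((269,126),(237,228)): print("idler w2",onz(w2,*p,.015))
b=onz(t,242.5,166,.088);g=onz(t,308.8,175,.1);print(b,g)
yaw=np.arctan2(*( (b-g)[[1,0]]))-np.pi/2; print(yaw)
mid=(b+g)/2; M=np.array(w1["mount"])
C=np.eye(4);cy,sy=np.cos(yaw),np.sin(yaw)
C[:3,:3]=np.c_[[cy,sy,0],[sy,-cy,0],[0,0,-1]];C[:3,3]=[mid[0]+.01,mid[1],.33]
T=C@np.linalg.inv(M);print(T[:3,3])
m.move_to(T[:3,3],R.from_matrix(T[:3,:3]).as_rotvec())
w=wrist();cv2.imwrite("pics/w3.png",w["image"][:,:,::-1]);pickle.dump(w,open("w3.pkl","wb"))
print(np.round(w["cam_to_world"],3).tolist(),m.get_time())
```

```text
idler w1 [ 0.45264331 -0.02777554  0.015     ]
idler w1 [ 0.39648948 -0.16666167  0.015     ]
idler w2 [ 0.45049908 -0.02625382  0.015     ]
idler w2 [ 0.39852162 -0.16619307  0.015     ]
[0.59177964 0.10843026 0.088     ] [ 0.5635513  -0.03558417  0.1       ]
-0.19355656761236983
[ 0.5801512  -0.00331434  0.18814894]
[[0.981, -0.193, -0.001, 0.587], [-0.193, -0.981, -0.001, 0.036], [-0.001, 0.001, -1.0, 0.33], [0.0, 0.0, 0.0, 1.0]] 3.6833
```

View pics/w3.png

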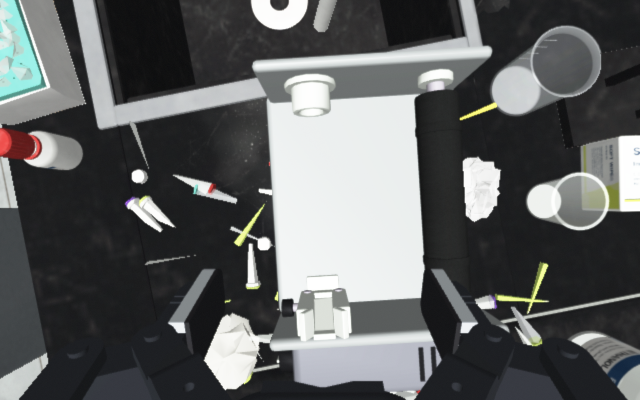

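w3: the left cheek's top edge runs (253,62)–(490,47). The boss is at (311,95) with its mouth at a row of about 115, and the guide block is at (324,308). One zoom for exact edges.

Run:
```python
from h import *
import pickle
w=pickle.load(open("w3.pkl","rb"));I=w["image"]
a=cv2.resize(I[40:130,240:500],None,fx=3,fy=3,interpolation=cv2.INTER_NEAREST)
b=cv2.resize(I[265:355,260:520],None,fx=3,fy=3,interpolation=cv2.INTER_NEAREST)
for im,(x0,y0) in((a,(240,40)),(b,(260,265))):
    for k in range(0,260,20): cv2.line(im,(k*3,0),(k*3,5),(255,0,0),1);cv2.putText(im,str(x0+k),(k*3,16),0,.35,(255,0,0),1)
    for k in range(0,90,10): cv2.line(im,(0,k*3),(5,k*3),(255,0,0),1);cv2.putText(im,str(y0+k),(6,k*3+4),0,.35,(255,0,0),1)
cv2.imwrite("pics/crop2.png",np.vstack([a,b])[:,:,::-1])
```

```text
(no output)
```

View pics/crop2.png

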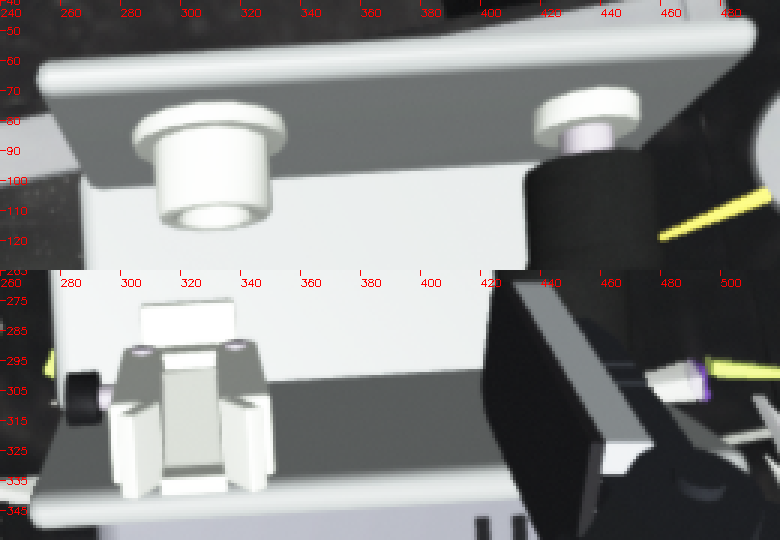

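Crop: the cup's mouth centre is at about px (311.7,112.3) and its lower rim at row 116.7. The cheek inner edges at base level are (271,102.7)–(420,94.3) on the left and (348,302)–(421,298.3) on the right. The guide groove's centre is at column 323.

Run:
```python
from h import *
import pickle
w=pickle.load(open("w3.pkl","rb"));t=pickle.load(open("top0.pkl","rb"));s=pickle.load(open("scene0.pkl","rb"))
def yw(a,b): return -np.arctan2((b-a)[0],(b-a)[1]) # unused
L={}
for n,a,b,z in(("Ltop",(255,71.7),(490,55.7),.116),("Lbase",(271,102.7),(420,94.3),.046),("Rbase",(348.3,302),(421,298.3),.046),("Rtop",(271.7,341.7),(433,330),.116)):
    A,B=onz(w,*a,z),onz(w,*b,z); L[n]=(A,B); print(n,A.round(4),B.round(4),"yaw",np.arctan2(B[1]-A[1],B[0]-A[0]).round(4))
y=np.mean([np.arctan2(B[1]-A[1],B[0]-A[0]) for n,(A,B) in L.items() if n!="Rbase"])
ux=np.array([np.cos(y),np.sin(y)]);uy=np.array([-np.sin(y),np.cos(y)])
print("yaw",y,{n:[(P[:2]@uy).round(4) for P in AB] for n,AB in L.items()})
for n,p,z in(("mouth",(311.7,112.3),.088),("rimbot",(311.7,116.7),.0745),("rimtop",(311.7,107.7),.1015),("groove(z.126)",(323.3,327),.126),("frontbase L",(268,105),.046),("cheekFrontL",(254,62),.116),("cheekRearL",(491,48),.116),("FrontR",(271,340),.116)):
    P=onz(w,*p,z); print(n,P.round(4),"mx",(P[:2]@ux).round(4),"my",(P[:2]@uy).round(4))
# cross-check in other views
c=onz(w,311.7,112.3,.088); print("mouth in top,scene",proj(t,c),proj(s,c))
```

```text
Ltop [0.5618 0.1228 0.116 ] [0.7061 0.1044 0.116 ] yaw -0.1265
Lbase [0.5614 0.1236 0.046 ] [0.6826 0.1068 0.046 ] yaw -0.1381
Rbase [ 0.592 -0.049  0.046] [ 0.6511 -0.0575  0.046 ] yaw -0.143
Rtop [ 0.5397 -0.0429  0.116 ] [ 0.6389 -0.055   0.116 ] yaw -0.1213
yaw -0.1286543377526417 {'Ltop': [np.float64(0.1938), np.float64(0.1941)], 'Lbase': [np.float64(0.1946), np.float64(0.1935)], 'Rbase': [np.float64(0.0274), np.float64(0.0265)], 'Rtop': [np.float64(0.0267), np.float64(0.0274)]}
mouth [0.5918 0.0986 0.088 ] mx 0.5743 my 0.1737
rimbot [0.5914 0.0989 0.0745] mx 0.5739 my 0.174
rimtop [0.5922 0.0981 0.1015] mx 0.5747 my 0.1733
groove(z.126) [ 0.5735 -0.0366  0.126 ] mx 0.5734 my 0.0373
frontbase L [0.5586 0.1223 0.046 ] mx 0.5383 my 0.1929
cheekFrontL [0.5623 0.1287 0.116 ] mx 0.5412 my 0.1998
cheekRearL [0.7076 0.1089 0.116 ] mx 0.6878 my 0.1988
FrontR [ 0.5395 -0.0418  0.116 ] mx 0.5404 my 0.0278
mouth in top,scene [247.0052693 165.8007837] [274.6677508  125.18427729]
```

```bash
cat >> h.py <<'E'
YAW=-.1287; ux=np.array([np.cos(YAW),np.sin(YAW),0]); uy=np.array([-np.sin(YAW),np.cos(YAW),0]); uz=np.array([0,0,1.])
FLOOR=.5743*ux+.1837*uy+.088*uz
def d_(tilt): return np.cos(tilt)*uy-np.sin(tilt)*uz   # idler +x axis, right end up by tilt
def up_(tilt): return np.sin(tilt)*uy+np.cos(tilt)*uz
E
python3 - <<'E'
from h import *
import pickle
s=pickle.load(open("scene0.pkl","rb"));t=pickle.load(open("top0.pkl","rb"))
o1,a=ray(s,240,153);o2,b=ray(t,202,176)
k=np.linalg.lstsq(np.c_[a,-b],o2-o1,rcond=None)[0];print("wand end",o1+a*k[0],o2+b*k[1])
OFF=.012
d=np.array([np.cos(1.2),np.sin(1.2),0]); p1=np.array([.4516,-.0270,.015]);p2=np.array([.3975,-.1664,.015])
mid=(p1+p2)/2-d*.001*-1; print("len",np.linalg.norm(p1-p2))
g=mid-d*OFF; yaw=1.2-np.pi/2
m.command_gripper(.048,40)
P=lambda z:[g[0],g[1],z]
m.move_to(P(.12),down(yaw)); m.hold(.2); f0=np.array(m.get_contact_force())
m.servo_line(P(.045),rate=.15);print(np.array(m.get_contact_force())-f0)
m.servo_line(P(.027),rate=.06);print(np.array(m.get_contact_force())-f0)
m.command_gripper(.02,60);print("w",m.get_width(),m.get_grip_force(),np.array(m.get_contact_force())-f0)
m.servo_line(P(.22),rate=.2);m.hold(.2);print("w",m.get_width(),np.array(m.get_contact_force())-f0)
# check IK for insertion poses
for tilt in(.38,.2,0):
  for back in(.03,0):
    tip=FLOOR-d_(tilt)*back; tcp=tip-d_(tilt)*(.075+OFF)+up_(tilt)*.012
    print(tilt,back,tcp.round(3),m.solve_ik(tcp,down(YAW,-tilt)))
w=wrist();pickle.dump(w,open("w4.pkl","wb"))
# idler as gripped: print bright-mask extents
print(m.get_time())
E
```

```text
wand end [ 0.62130825  0.25967542 -0.11120258] [ 0.61977623  0.2612323  -0.11105742]
len 0.14952982979994325
[ 0.51271463 -0.84253611  0.23217004]
[ 0.11158516 -0.47028213  1.23149059]
w 0.028342022732702647 58.79911243915558 [-1.40604163  0.0615703   5.37203751]
w 0.028060794726729482 [ 0.76779724 -0.33032918 -3.79625358]
0.38 0.03 [0.58  0.005 0.143] [ 0.16000739  0.56271952  1.75742312 -0.4417586   0.98213073  0.56633748]
0.38 0 [0.583 0.033 0.131] [ 0.20370247  0.58967992  1.73997215 -0.43367534  0.98701964  0.60580245]
0.2 0.03 [ 0.579 -0.003  0.123] [ 0.06844429  0.5537899   1.79280772 -0.26186859  0.85190533  0.37575526]
0.2 0 [0.582 0.026 0.117] [ 0.11694017  0.57090175  1.77851979 -0.25754654  0.85805546  0.42099571]
0 0.03 [ 0.578 -0.008  0.1  ] [-0.03366061  0.57013974  1.82075587  0.          0.75069704  0.09503939]
0 0 [0.582 0.022 0.1  ] [0.0176795  0.5747108  1.81111734 0.         0.75576452 0.1463795 ]
7.9417
```

```bash
cat >> h.py <<'E'
OFF=.012; H=.012
def tcp_for(tip,tilt): return tip-d_(tilt)*(.075+OFF)+up_(tilt)*H
E
python3 - <<'E'
from h import *
import pickle
tilt=.38; tip=FLOOR-d_(tilt)*.030
p=tcp_for(tip,tilt); r=down(YAW,-tilt)
m.move_to(p+[0,0,.10],r); m.servo_line(p,rate=.15); m.hold(.2)
w=wrist();pickle.dump(w,open("w5.pkl","wb"));cv2.imwrite("pics/w5.png",w["image"][:,:,::-1])
print(m.get_time(),m.get_contact_force(),p,m.get_position())
print("pred tip",proj(w,tip),"sprung",proj(w,tip-d_(tilt)*.152),"mouth",proj(w,FLOOR-uy*.01),"mouth top rim",proj(w,FLOOR-uy*.01+uz*.0135))
E
```

```text
9.8083 [ 0.9272052   0.14177015 -3.87515717] [0.57975338 0.00513127 0.14254167] [0.58028052 0.00523949 0.14347493]
pred tip [320.38217477  73.30713402] sprung [321.21654819 393.17114634] mouth [320.26902563  11.75857344] mouth top rim [320.12344532  21.2984348 ]
```

View pics/w5.png

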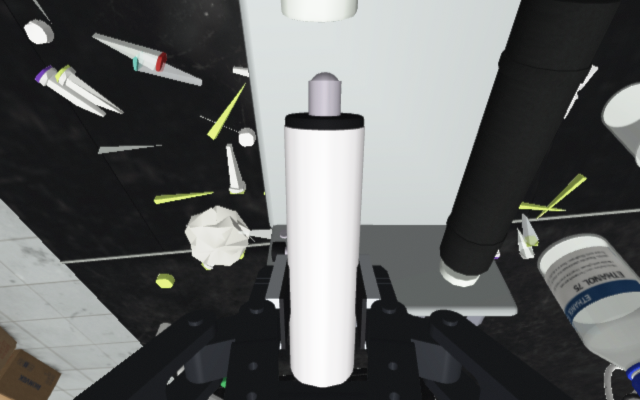

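w5: the pin tip is at (324,73), where I predicted row 73. The tube axis is at column 325 and the boss at columns 282–357 (centre 319.5), so I need about −1.9 mm along machine x. I'll use tilt 0.33 with the tip lowered 2.8 mm so that the slanted pin clears the bore, then insert while watching the force.

```bash
cat >> h.py <<'E'
FL2=FLOOR-ux*.0019
def F(): 
    return np.mean([m.get_contact_force() for _ in range(3)],axis=0)
def loc(v): return np.array([v@ux,v@uy,v@uz]).round(2)
E
python3 - <<'E'
from h import *
tilt=.33; r=down(YAW,-tilt)
end=FL2-uz*.0028
P=lambda back:tcp_for(end-d_(tilt)*back,tilt)
m.servo_line(P(.030),r,rate=.1); m.hold(.3)
e=P(.030)-np.array(m.get_position()); print("err",loc(e*1000)); f0=F()
corr=e
m.servo_line(P(.014)+corr,rate=.05); m.hold(.1); print(14,loc(F()-f0))
for b in np.arange(12,-5,-1):
    m.servo_line(P(b/1000)+corr,rate=.02); f=F()-f0; print(b,loc(f),loc((np.array(m.get_position())-P(b/1000))*1000))
    if np.linalg.norm(f)>7: break
print(m.get_time())
E
```

```text
err [-0.11 -0.26 -0.14]
14 [0.8  0.41 0.36]
12 [ 1.22  1.74 -0.27] [-0.09 -0.28 -0.12]
11 [0.92 0.66 0.46] [-0.1  -0.27 -0.11]
10 [1.08 1.57 0.4 ] [-0.12 -0.21 -0.17]
9 [ 0.57  0.36 -0.04] [-0.12 -0.2  -0.18]
8 [ 1.66  0.55 -0.34] [-0.13 -0.19 -0.18]
7 [ 1.54  1.22 -0.06] [-0.1  -0.18 -0.14]
6 [0.9  1.03 0.73] [-0.11 -0.19 -0.18]
5 [1.15 1.78 1.17] [-0.1  -0.21 -0.14]
4 [ 0.1  -0.04 -0.02] [-0.11 -0.21 -0.15]
3 [ 1.44  1.62 -0.47] [-0.11 -0.2  -0.16]
2 [0.74 0.39 1.13] [-0.1  -0.2  -0.14]
1 [0.89 0.22 0.74] [-0.11 -0.38 -0.13]
0 [ 0.87 -4.26  2.17] [-0.22 -1.07  0.03]
-1 [ 1.48 -7.72  3.68] [-0.25 -1.84  0.23]
14.425
```

The plain pin is on the cup floor. Next I swing the right end down about it until the sprung pin meets the ramp.

Run:
```python
from h import *
base=FL2-uz*.0024-uy*.0012
f0=None
t=.33
m.servo_line(tcp_for(base,t),down(YAW,-t),rate=.03); m.hold(.2); f0=F(); print(loc(f0))
while t>.0:
    t-=.015
    m.servo_line(tcp_for(base,t),down(YAW,-t),rate=.03); f=F()-f0; mo=np.array(m.get_torque())
    print(round(t,3),round(1000*(.152*np.sin(t))-2,1),loc(f),loc(mo))
    if np.linalg.norm(f)>6: break
print(m.get_time(),m.get_position())
```

```text
[-0.1  -2.82 -1.83]
0.315 45.1 [ 1.25  0.72 -0.11] [-0.08  0.03  0.03]
0.3 42.9 [-0.83  0.99 -0.36] [-0.05  0.07  0.04]
0.285 40.7 [-0.1   1.82 -1.11] [-0.04  0.06 -0.  ]
0.27 38.5 [-0.91  1.93 -1.35] [-0.03  0.14 -0.01]
0.255 36.3 [-0.75  2.38 -0.79] [0.02 0.1  0.05]
0.24 34.1 [-0.42  1.3  -0.43] [-0.08  0.01 -0.01]
0.225 31.9 [-0.5   2.28 -1.3 ] [-0.03  0.05  0.02]
0.21 29.7 [ 0.05  2.29 -0.47] [-0.13  0.04  0.06]
0.195 27.5 [ 1.15  1.61 -1.33] [-0.05  0.05  0.02]
0.18 25.2 [-0.33  1.56 -0.42] [-0.06  0.06  0.03]
0.165 23.0 [-1.05  1.93 -1.28] [-0.12  0.09 -0.01]
0.15 20.7 [-0.38  2.52  3.56] [0.05 0.2  0.19]
0.135 18.5 [-0.67  2.87  4.08] [0.03 0.2  0.19]
0.12 16.2 [-0.27  3.64  3.45] [0.05 0.1  0.26]
0.105 13.9 [-1.46  3.84  6.08] [0.05 0.12 0.15]
18.625 [0.58086659 0.02318094 0.10735085]
```

Run:
```python
from h import *
import pickle
p=np.array(m.get_position()); f0=F(); print(loc(f0))
m.command_gripper(.050); 
z=R.from_rotvec(m.get_ee_rot()).as_matrix()[:,2]
m.servo_line(p-z*.08,rate=.12)
m.command_gripper(0.0,40); m.hold(.1)
print(loc(F()),m.get_width())
# view from above with the camera over the guide side
q=FL2-uy*.16+uz*.12
m.move_to(q,down(YAW)); 
w=wrist();pickle.dump(w,open("w6.pkl","wb"));cv2.imwrite("pics/w6.png",w["image"][:,:,::-1]); print(m.get_time(), loc(F()))
for tl in (.105,.12,.15): print([proj(w,FL2-uz*.0024-d_(tl)*k).round(0) for k in(0,.015,.135,.152)])
```

```text
[-1.57  1.03  4.25]
[ 0.17 -0.74 -0.36] 7.963678258978659e-05
20.9083 [-0.85  0.22 -0.35]
[array([321., -53.]), array([321., -25.]), array([322., 172.]), array([322., 196.])]
[array([321., -53.]), array([321., -25.]), array([322., 172.]), array([322., 197.])]
[array([321., -53.]), array([321., -25.]), array([322., 173.]), array([322., 198.])]
```

View pics/w6.png

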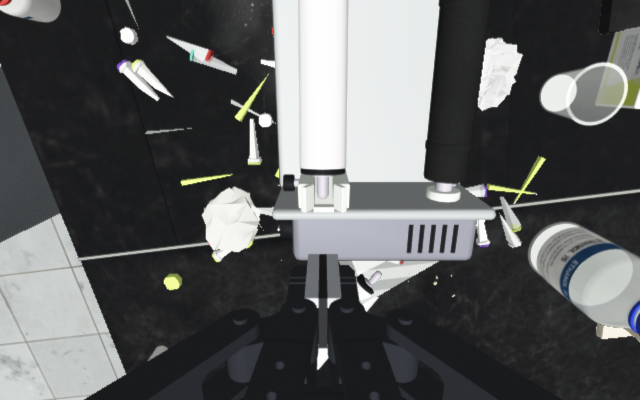

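w6: the tube's black end is at (323,172) and the sprung pin at (322,186), lying in the guide groove between the white wings as predicted. Now I press near the right end with closed fingers.

Run:
```python
from h import *
c=FL2-uy*.118; r=down(YAW)
P=lambda ztip:np.array([c[0],c[1],ztip+.022])
m.move_to(P(.150),r); m.servo_line(P(.124),rate=.08); m.hold(.3)
f0=F(); peak=0; z=.124; after=False; print("f0",loc(f0))
while z>.080 and m.get_time()<42:
    z-=.0005
    m.servo_line(P(z),rate=.02)
    f=F()-f0; fz=f[2]; az=m.get_position()[2]-.022
    if int(round(z*2000))%2==0 or fz>15: print(round(z*1000,1),round(az*1000,1),loc(f))
    if not after:
        peak=max(peak,fz)
        if peak>7 and fz<peak-5: after=True; print("CLICK? peak",peak,"z",z,az,fz)
        if fz>24: print("limit"); break
    elif fz>9: print("hard stop",z,az,fz); break
print(m.get_time())
```

```text
f0 [-0.12 -0.79  0.15]
123.0 123.0 [ 0.35  0.71 -0.2 ]
122.0 122.0 [ 0.14 -0.14 -0.97]
121.0 120.9 [-0.38  0.22 -0.81]
120.0 120.0 [0.58 1.02 0.15]
119.0 119.2 [-0.51  0.45  4.55]
118.0 118.4 [-0.   -0.25  5.67]
117.0 117.8 [-0.26 -0.49  9.69]
116.0 116.9 [ 0.55 -2.58  8.99]
115.0 116.1 [-0.16 -3.14  9.15]
114.0 115.2 [-0.34 -2.89 11.37]
113.0 114.0 [ 1.41 -5.01  8.02]
112.0 113.4 [ 0.41 -6.42 11.67]
111.0 112.1 [ 0.69 -4.23  8.53]
110.0 111.4 [ 1.39 -5.39 11.96]
109.0 110.4 [ 0.22 -5.91 10.61]
108.0 109.3 [-0.13 -6.07 11.01]
107.0 108.7 [ 0.05 -8.07 14.4 ]
106.0 107.2 [ 2.23 -4.81  9.89]
105.0 106.1 [ 2.37 -5.32  8.69]
CLICK? peak 14.78092736498579 z 0.10499999999999998 0.10611230050112974 8.693171565693138
104.0 103.5 [ 0.71  0.66 -0.28]
103.0 103.0 [-0.01  0.42 -1.47]
102.0 102.0 [-0.26  0.81  0.58]
101.0 100.9 [ 0.23  0.63 -0.16]
100.0 100.0 [ 0.41  1.06 -0.17]
99.0 99.0 [-0.34  0.3  -0.43]
98.0 98.1 [0.85 0.37 0.96]
97.0 97.7 [-0.45  0.73  9.19]
hard stop 0.09699999999999998 0.09772916893040684 9.192023158404716
35.5167
```

It clicked at about z 104.5 mm: the force fell to zero, the tube dropped some 6 mm and stopped hard at 98 mm. I'll retract and check.

Run:
```python
from h import *
import pickle
c=FL2-uy*.118; r=down(YAW)
m.servo_line([c[0],c[1],.19],rate=.12)
q=FL2-uy*.19+uz*.11
m.servo_line(q,rate=.15)
w=wrist();pickle.dump(w,open("w7.pkl","wb"));I=w["image"]
cv2.imwrite("pics/w7.png",cv2.resize(I[60:240,220:420],None,fx=3,fy=3,interpolation=cv2.INTER_CUBIC)[:,:,::-1]); print(m.get_time(),loc(F()))
for tl in (-.04,-.02,0,.03): print(tl,[proj(w,FL2-uz*.0024-d_(tl)*k).round(0) for k in(.06,.135,.1475)])
```

```text
36.9417 [0.98 0.43 0.06]
-0.04 [array([323.,   4.]), array([323., 129.]), array([323., 147.])]
-0.02 [array([323.,   3.]), array([323., 130.]), array([323., 148.])]
0 [array([323.,   3.]), array([323., 130.]), array([323., 149.])]
0.03 [array([323.,   2.]), array([323., 131.]), array([323., 150.])]
```

View pics/w7.png

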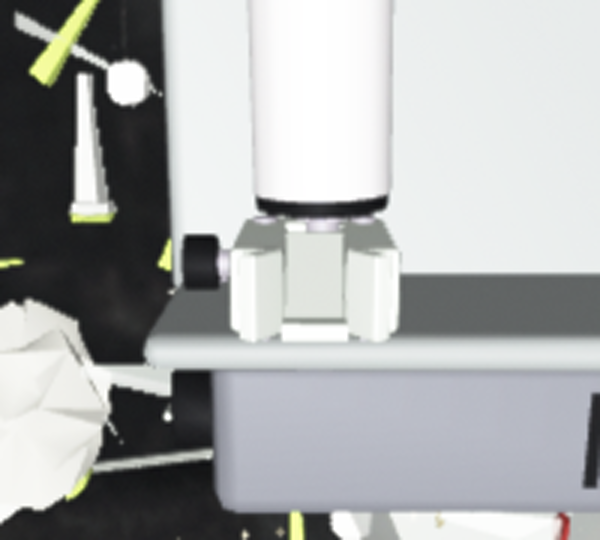

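w7: the tube end is at px (327,129) as predicted, the sprung pin has gone under the land into its pocket, and the gripper is clear.

```bash
python3 -c "
from h import *
print(m.sign_off(),m.get_time())"
```

```text
the job is handed in; nothing more can be done
the job is handed in; nothing more can be done
```

The idler is refitted and handed in at about 37 s of the 54 s allowed: the plain pin is on the cup floor, the sprung pin clicked into its pocket, the press peaked at about 15 N (the guide slips at about 25 N), and the arm is clear; no verdict came back at hand-in.

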